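# Vent the misting line with the vent coupler

## Robot

A 6-joint arm with a two-finger parallel gripper is mounted at the origin on a cart in front of the work surface, level with it; the furniture and walls round the work are solid. World frame = base frame: x ahead of the robot, y to its left, z up, the work surface at z = 0. Lengths are in m, angles in rad, forces in N, time in s.
With the tool pointing down it reaches from about 0.3 to 0.775 m from the base axis. Payload 14.6 kg.
Tool frame: the origin (TCP) lies on the centre line of the jaws, within the pads' length; the fingertips stand ctrl.tcp_to_tips ahead of it and the grasp point (between the pads) lies 2 mm behind it (ctrl.tcp_to_tips is the distance from the TCP to the fingertips, in m); z points along the fingers, y is the line along which they close (so a half turn about z gives the same grasp; the last joint's range is limited). The gripper opens to 94 mm and grips with 3 to 60 N. Pads are 16 mm wide; open, the fingers measure 119 mm over their backs; the gripper's body (75 mm by 177 mm) begins 78 mm behind the grasp point.
Start: joints at [-0.067, 0.3, 1.521, -0, 1.321, -0.067], TCP at [0.55, -0, 0.222] pointing down, gripper open.
Joint ranges: [-3.03, 3.03], [-0.79, 2.21], [0.23, 2.52], [-1.04, 4.18], [0, 3.07], [-2.55, 2.55]. Speed limits (rad/s): [2.22, 2.22, 2.57, 3.14, 3.14, 3.14].

## Interface

Orientations are given as [roll, pitch, yaw] about the fixed x, y, z axes, in that order (R = Rz(yaw) Ry(pitch) Rx(roll)).
In Python, from station import telemetry, viewer, hand_in, ctrl gives the robot as it stands.
- The arm moves only by the tool step_arm, never from a script. Its argument "plan" is a list of rows, each an object of numbers: "dx", "dy", "dz": the shift along the tool's x, y, z scaled (see below); "rx", "ry", "rz": the turn, a rotation vector about the tool's x, y, z scaled (see below); "claw": the closure, from 0 (fully open) to 1 (shut). In form: [{"dx": .., "dy": .., "dz": .., "rx": .., "ry": .., "rz": .., "claw": ..}, ...]. A call has 1 to 10 rows; each row shifts and turns the commanded pose from where the row before left it, along the tool's axes as they then stand; what a row does not reach is not made up. The controller multiplies each number of a shift by 0.1 m and each number of a turn by 90 degrees. A row lasts 1/10 s, in which the tool goes at most 50 mm and 8.59 degrees, less where a joint would pass 70% of its speed; a pose out of reach is approached as far as the arm can. A call with a number of a shift or a turn outside -1 to 1 is refused whole. A call with a gripper value outside its range is refused whole. The fingers move at their own pace and stop on an object; "grip_force" is the grip in N (left out, the last holds). Time passes only in rows, so rows that do not move let the fingers close. It gives the time, the measured TCP pose, the force, the opening and the grip force at its end, in the units of the state.
- telemetry.get_obs(): the state, without advancing time (a new reading comes with each control period).
- viewer.camera(name): name is "scene" or "side" or "wrist"; returns a dict with "img" (384x512x3 uint8, red, green, blue), "z_map" (384x512 float32, m along the optical axis (not along the pixel's ray), 0 where there is no reading), "fx", "fy", "cx", "cy" (pixels), "dist" ([k1, k2, p1, p2, k3] as OpenCV has them; the pictures are not rectified), "R" (3x3) and "t" (3): a world point X has camera coordinates R X + t; the wrist camera has in their place "tool_from_camera" (4x4, takes a point from camera to tool coordinates, whose origin is the TCP and whose axes are the flange's). Camera axes: x right, y down, z forward; pixel columns grow to the right and rows downward; lengths in m; the calibration is good to about 2 mm. A picture is of the moment at which its call begins: read the wrist's pose just before it.
- hand_in(): hands the job in; it is judged then, once.
Trained networks look in a picture, given as the dict that the camera call returned (one of the last four; its "shot" number tells which), for a name from the list of things; names that differ only in an ending like _2 or _b are one class to them, and where a whole thing is asked for, a point or a joint stands for the part that bears it (a point fixed in the world has none). Each returns a list of dicts, best first, with "score" (0 to 1); they miss things now and then, are a little off and sometimes report something else, mostly with a low value. They report only what shows in the picture. A call takes as long as a camera call. They do not tell look-alikes from the thing itself.
- viewer.recognise(target, picture): "rect" ([left, top, right, bottom] in pixels, round what is visible of it).
The state is a dict: "time_s": time; "qpos": joint angles; "joint_vel": joint speeds; "tau": joint torques, N m; "ee_pos": TCP position; "eef_rot": TCP orientation; "force": force on the tool from outside, world axes, zero at the start; "moment": the same for the moment, N m; "grip_width": finger opening in m; "grip_force": force on a finger pad.
Only numpy, scipy, OpenCV 4.12 (cv2) and the standard library are available. Lean on these libraries where they do the work, as an engineer would, in place of code of your own. Each camera call takes 0.05 s, during which the arm holds its last target. There are 200 camera calls.

## Task

The misting line has to be vented: pull the blue-gripped vent coupler straight up out of its sprung parking socket, and press it squarely onto the leaning brass nipple of the grey valve block until it snaps under the clips. Then keep pushing it fully down against the spring of the valve pin, and finish while still gripping and holding it there, valve open. Leave the other things on the table where they are.

Things in the scene. Friction and masses are not known exactly. Their poses are not given: they have to be found in the camera images.
- coupler_grip (a point): vent coupler, a loose 98 mm hand tool standing mouth down in the parking socket. Point: centre of its blue square grip, 28x28 mm, 44 mm long. z: along the tool's axis from mouth to brass silencer (up at the start); x, y: square to the grip's flats. Dark round flange, 41 mm across, its upper face 22 mm below the point; silencer, 19 mm across, ends 36 mm above it.
- coupler_mouth (a point): centre of the open mouth of the coupler's steel skirt, 62 mm below coupler_grip on the same axis; same axes. Skirt 31 mm across outside, 32 mm long up to the flange, with a round bead 38 mm across centred 6 mm above the mouth. Bore 20 mm across, 32 mm deep.
- vent_coupler: the whole vent coupler, 0.16 kg, blue grip, steel skirt below, brass silencer above; origin and axes as coupler_mouth
- socket_floor (a point): middle of the floor of the parking socket's grey ring (inside 41 mm, outside 52 mm across, 20 mm high), where the coupler's mouth stands at the start; 8 mm above the table, z up. Two sprung detents hold the coupler's bead down; a straight upward pull of about 8 to 18 N frees it within 20 mm.
- parking_socket: fixed black parking socket, base plate 76 (x) by 108 (y) by 8 mm, origin under its centre; two black detent posts 24x14 mm centred 37.5 mm either side along y, tops 30 mm above the table
- valve_block: fixed misting-line valve block, aluminium base plate 100 (x) by 110 (y) by 8 mm, grey block on it, white side pipes with blue caps along y; origin under its centre. Its nipple leans 0.44 rad (25 deg) from vertical towards this body's -x side.
- nipple_seat (a point): centre of the nipple's foot, 58 mm above the table, in the flat tilted face that stops the coupler's mouth. z: outward along the nipple's axis. Brass nipple 16 mm across, 30 mm long, tapered tip; a steel valve pin stands 12 mm further out. Two grey clip posts 24x14 mm, 26 mm tall along z, centred 37.5 mm either side along y. Any turn of the coupler about z will do.
- clip_l (a joint): one of two opposed sprung clip rollers, 20 mm out from nipple_seat: 0 m = free, about 0.003 m = spread by the coupler's bead. The bead meets them with the mouth about 20 mm from the seat and has snapped past at about 9 mm (peak push about 8 to 18 N along the axis). They then keep the coupler from coming off but do not hold the valve pin down.
- valve_pin (a joint): valve pin, 8 mm across, slides into the nipple along its axis: 0 m = out (shut), 0.0105 m = end of travel. The bore's floor meets it with the mouth 10 mm from the seat; with the mouth on the seat it reads 0.010. Its spring pushes back 3 N at first, 11 N at 0.010 m, and drives it out again when the push ends.
- powder_jar: bystander: white powder jar with green lid, 64 mm across, 90 mm high; origin at the centre of its underside
- pot_a: bystander: white lidded pot, 66 mm across, 47 mm high; origin at the centre of its underside
- pot_c: bystander: white lidded pot, 62 mm across, 53 mm high; origin at the centre of its underside
- hygrometer: bystander: white digital hygrometer lying flat, 40x58x15 mm; origin at the centre of its underside
- tape_roll: bystander: roll of cream label tape lying flat, 68 mm across, 19 mm high; origin at the centre of its underside
- dish_0: bystander: black water dish, 66 mm across, 26 mm high; origin at the centre of its underside
There are look-alikes about, which are no part of the job. There is more than one size of the valve_block; the job needs the larger.

How it is judged:
By the outcome, as a careful person would: the job done as asked, in the order asked, and still so for the second after the job is handed in, while the arm keeps its last pose, push and grip.
It also fails if it takes over 43 s, if anything falls off the work surface, if the arm or the gripper's body presses on something with over 40 N, if the wrist force passes 120 N, or if a joint passes its speed limit or range.

## Working session

There is one attempt and no reset: what is moved stays moved. The work goes in short steps, Python scripts to look and compute and a tool call to move; the robot and the scene stay as the last step left them, time stands still between calls to the robot, and variables do not carry over. Pictures are saved under pics/ and viewed, at most 10 in all, crops included, and the job is handed in when it is done.

Besides the shell and the picture viewer there is one more tool, called after ">>>" as name(argument=value, ...) on one line, values as JSON. step_arm: Moves the arm, as the interface text tells. Shifts and turns lie within -1 to 1; 1 stands for 0.1 m of shift or 90 degrees of turn. Its arguments: {"type":"object","properties":{"plan":{"type":"array"},"grip_force":{"type":"number"}},"required":["plan"]}

```bash
mkdir -p pics; cat > h.py <<'E'
import numpy as np,cv2
from station import telemetry,viewer,hand_in,ctrl
from scipy.spatial.transform import Rotation as Ro
def K(p): return np.array([[p['fx'],0,p['cx']],[0,p['fy'],p['cy']],[0,0,1.]])
def world(p,T=None):
    """per-pixel world coords HxWx3 (nan where none)"""
    h,w=p['z_map'].shape
    u,v=np.meshgrid(np.arange(w),np.arange(h))
    n=cv2.undistortPoints(np.stack([u,v],-1).reshape(-1,1,2).astype(float),K(p),np.array(p['dist'])).reshape(h,w,2)
    z=np.where(p['z_map']>0,p['z_map'],np.nan)
    X=np.dstack([n*z[...,None],z])
    if 'R' in p: return (X-np.array(p['t']))@np.array(p['R'])
    M=np.array(p['tool_from_camera']);X=X@M[:3,:3].T+M[:3,3]
    return X@T[:3,:3].T+T[:3,3]
def toolT(o):
    T=np.eye(4);T[:3,:3]=Ro.from_euler('xyz',o['eef_rot']).as_matrix();T[:3,3]=o['ee_pos'];return T
E
cat > a.py <<'E'
from h import *
o=telemetry.get_obs();print(o,ctrl.tcp_to_tips)
ims=[]
for n in['scene','side','wrist']:
    o=telemetry.get_obs();p=viewer.camera(n);np.savez('/tmp/'+n,T=toolT(o),**{k:v for k,v in p.items()})
    X=world(p,toolT(o));ims.append(p['img'])
    cv2.imwrite(f'pics/{n}0.png',p['img'][...,::-1])
    for t in['vent_coupler','coupler_grip','parking_socket','valve_block','nipple_seat','powder_jar','pot_a']:
        for r in viewer.recognise(t,p)[:4]:
            l,tp,rr,b=map(int,r['rect']);c=X[tp:b+1,l:rr+1].reshape(-1,3)
            print(n,t,round(r['score'],2),[l,tp,rr,b],np.round(np.nanmedian(c,0),3) if len(c) else '')
cv2.imwrite('pics/both.png',np.vstack([np.hstack(ims[:2]),np.hstack([ims[2],ims[2]*0])])[:, :, ::-1])
im=cv2.imread('pics/both.png');cv2.imwrite('pics/both.png',cv2.resize(im,(800,600),interpolation=cv2.INTER_AREA))
E
python3 a.py
```

```text
{'time_s': 0.0, 'qpos': array([-6.65733969e-02,  3.00459282e-01,  1.52160741e+00, -1.61355494e-05,
        1.32070191e+00, -6.65938968e-02]), 'joint_vel': array([ 1.60889308e-03,  5.21491453e-04,  3.33330538e-05, -1.55465754e-03,
        1.66317693e-03,  2.29355405e-04]), 'tau': array([-1.53750298e-03, -5.31805658e+01, -3.52735734e+01,  7.07558286e-02,
        2.43994006e-02, -4.79655944e-05]), 'ee_pos': array([5.49745113e-01, 2.47180719e-05, 2.21881666e-01]), 'eef_rot': array([-3.14041827e+00, -6.26587729e-05,  1.57082079e+00]), 'force': array([ 0.08551838, -0.16539814,  0.17726545]), 'moment': array([ 0.02605222, -0.0176967 , -0.00500186]), 'grip_force': 0.0, 'grip_width': 0.09403775351301313} 0.017
scene vent_coupler 0.77 [265, 181, 275, 207] [ 0.499 -0.008  0.067]
scene coupler_grip 0.71 [264, 179, 281, 208] [ 0.509 -0.005  0.032]
scene coupler_grip 0.45 [246, 189, 289, 227] [ 0.493 -0.009  0.004]
scene parking_socket 0.95 [248, 191, 292, 225] [ 0.496 -0.013  0.005]
scene valve_block 0.87 [263, 233, 297, 270] [ 0.414 -0.133  0.006]
scene valve_block 0.67 [331, 237, 384, 289] [ 0.
[... 1247 characters left out ...]
 vent_coupler 0.68 [184, 155, 234, 202] [0.51  0.006 0.05 ]
wrist vent_coupler 0.27 [341, 27, 413, 99] [0.669 0.112 0.046]
wrist coupler_grip 0.59 [188, 157, 233, 203] [0.512 0.005 0.067]
wrist parking_socket 0.97 [179, 122, 252, 220] [0.513 0.008 0.01 ]
wrist valve_block 0.97 [210, 339, 293, 377] [ 0.549 -0.235  0.009]
wrist valve_block 0.75 [151, 249, 182, 292] [ 0.454 -0.111  0.021]
wrist valve_block 0.15 [188, 159, 233, 207] [0.511 0.003 0.064]
wrist nipple_seat 0.73 [146, 266, 163, 293] [ 0.446 -0.105  0.05 ]
wrist powder_jar 0.75 [370, 139, 468, 214] [0.705 0.008 0.069]
wrist pot_a 0.82 [342, 27, 414, 100] [0.67  0.112 0.046]
wrist pot_a 0.76 [366, 202, 438, 266] [ 0.706 -0.049  0.052]
```

View pics/both.png

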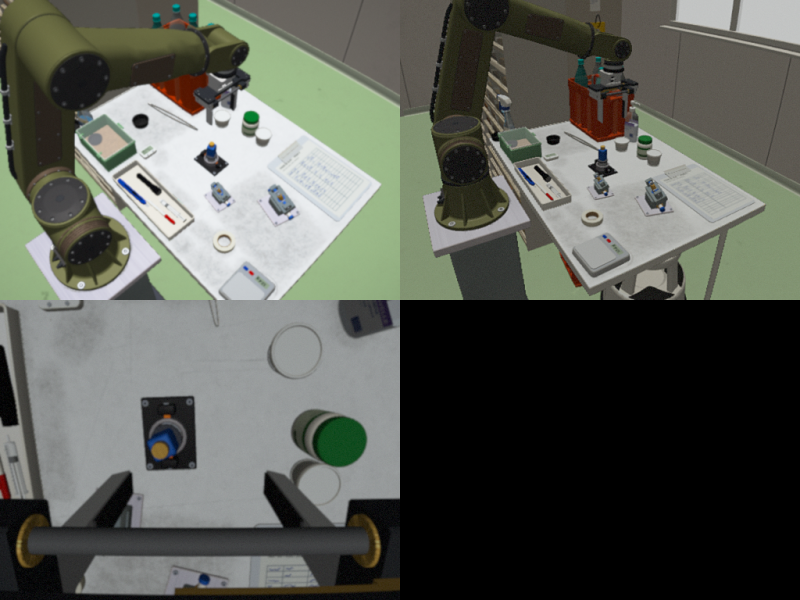

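```bash
cat > b.py <<'E'
from h import *
d={n:dict(np.load(f'/tmp/{n}.npz')) for n in['scene','side','wrist']}
r=lambda n,l,t,w,h:cv2.resize(d[n]['img'][t:t+h,l:l+w],(400,300),interpolation=cv2.INTER_CUBIC)
m=np.vstack([np.hstack([r('wrist',165,115,100,110),r('scene',325,220,72,72)]),np.hstack([r('side',295,220,64,64),r('scene',245,170,60,60)])])
cv2.imwrite('pics/crop.png',m[...,::-1])
p=d['wrist'];print(p['tool_from_camera'],p['fx'],p['cx'],p['cy'])
X=world(p,p['T']);im=p['img'].astype(int)
hsv=cv2.cvtColor(p['img'],cv2.COLOR_RGB2HSV)
q=X[150:210,175:240];hh=hsv[150:210,175:240]
bl=(hh[...,0]>100)&(hh[...,0]<130)&(hh[...,1]>120)
top=bl&(abs(q[...,2]-np.nanpercentile(q[bl][:,2],90))<.006)
print(np.nanpercentile(q[bl],[5,50,95],axis=0),np.nanmean(q[top],0))
br=(hh[...,0]>10)&(hh[...,0]<28)&(hh[...,1]>80)
print('brass',np.nanpercentile(q[br],[5,50,95],axis=0))
# base plate of socket
q=X[115:225,170:260];dark=(im[115:225,170:260].max(-1)<70)&(abs(q[...,2]-.008)<.004)
print('plate',cv2.minAreaRect(q[dark][:,:2].astype(np.float32)*1000),np.nanmedian(q[dark][:,2]))
for n in['scene','side']:
    p=d[n];X=world(p)
    m=(abs(X[...,0]-.535)<.08)&(abs(X[...,1]+.285)<.09)
    pl=m&(X[...,2]>.005)&(X[...,2]<.012)
    print(n,cv2.minAreaRect(X[pl][:,:2].astype(np.float32)*1000),pl.sum(),np.nanpercentile(X[m][:,2],[2,10,50,99]))
E
python3 b.py
```

```text
[[-7.56370393e-04 -9.71593174e-01 -2.36656148e-01  6.90238474e-02]
 [ 9.99999444e-01 -5.60895214e-04 -8.93312988e-04  5.35681429e-04]
 [ 7.35197500e-04 -2.36656692e-01  9.71593058e-01 -1.63173677e-01]
 [ 0.00000000e+00  0.00000000e+00  0.00000000e+00  1.00000000e+00]] 340.33878999381733 253.50600591901352 191.18455805537357
[[ 0.4942492  -0.01495482  0.05480246]
 [ 0.51448408  0.00716294  0.0909731 ]
 [ 0.52362131  0.01540982  0.09366528]] [0.51054545 0.00386791 0.0920113 ]
brass [[ 5.01201897e-01 -8.12186956e-03  2.87222653e-02]
 [ 5.09042580e-01  3.72235039e-04  1.06778532e-01]
 [ 5.16051197e-01  8.04175453e-03  1.08051336e-01]]
plate ((508.4838562011719, -0.09040069580078125), (74.08983612060547, 105.62669372558594), 1.7740602493286133) 0.00894382189666007
scene ((523.1221313476562, -284.9615783691406), (176.57666015625, 117.9742660522461), 85.38864135742188) 573 [-0.00392426 -0.00206185  0.0024966   0.08370441]
side ((537.4815673828125, -292.60968017578125), (110.74375915527344, 101.54723358154297), 75.0252685546875) 467 [-0.56886464 -0.00258289  0.00253586  0.08463276]
```

View pics/crop.png

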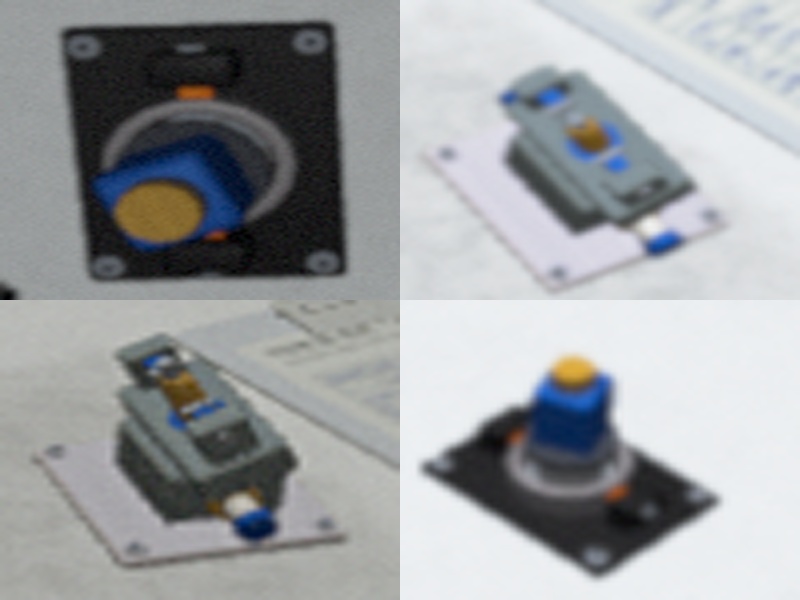

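>>> step_arm(plan=[{"dx":-0.3},{"dx":-0.3},{"dx":-0.3},{"dx":-0.3},{"dx":-0.3},{"dx":-0.3},{"dx":-0.3},{"dx":-0.3},{"dx":-0.3},{"dx":-0.2,"dy":0.1}])

```text
$.plan[0]: bad value
```

```bash
cat > c.py <<'E'
from h import *
# grip yaw from first wrist shot
p=dict(np.load('/tmp/wrist.npz'));X=world(p,p['T'])[150:210,175:240];hh=cv2.cvtColor(p['img'],cv2.COLOR_RGB2HSV)[150:210,175:240]
bl=(hh[...,0]>100)&(hh[...,0]<130)&(hh[...,1]>120)&(X[...,2]>.087)
br=(hh[...,0]>10)&(hh[...,0]<28)&(hh[...,1]>80)&(X[...,2]>.1)
print('grip top',cv2.minAreaRect(X[bl][:,:2].astype(np.float32)*1000),'brass',cv2.minEnclosingCircle(X[br][:,:2].astype(np.float32)*1000),X[br].mean(0))
o=telemetry.get_obs();print(o['ee_pos'],o['eef_rot'],o['time_s']);p=viewer.camera('wrist')
np.savez('/tmp/w2',T=toolT(o),**p);X=world(p,toolT(o))
cv2.imwrite('pics/w2.png',cv2.resize(p['img'][...,::-1],(768,576)))
for t in['valve_block','nipple_seat']:
    for r in viewer.recognise(t,p)[:3]:print(t,r)
m=(abs(X[...,0]-.535)<.09)&(abs(X[...,1]+.285)<.09)
pl=m&(X[...,2]>.006)&(X[...,2]<.0125)
print(cv2.minAreaRect(X[pl][:,:2].astype(np.float32)*1000),pl.sum(),np.nanpercentile(X[m][:,2],[2,50,99]))
E
python3 c.py
```

```text
grip top ((508.2017822265625, -0.683685302734375), (28.596176147460938, 27.831188201904297), 23.5529842376709) brass ((508.6514892578125, -0.5519353151321411), 9.428089141845703) [5.08780334e-01 3.78866032e-04 1.06687961e-01]
[ 5.49991480e-01 -1.02281555e-05  2.22439214e-01] [-3.14155811e+00  1.74253832e-05  1.57080069e+00] 1.2
valve_block {'rect': [209.6, 340.7, 295.9, 376.8], 'score': 0.83}
valve_block {'rect': [149.2, 246.6, 180.8, 291.9], 'score': 0.63}
nipple_seat {'rect': [146.6, 268.5, 160.8, 291.0], 'score': 0.75}
((546.4862670898438, -262.7088317871094), (59.68728256225586, 99.41551208496094), 75.93880462646484) 1275 [-0.00031772  0.0013982   0.03201619]
```

View pics/w2.png

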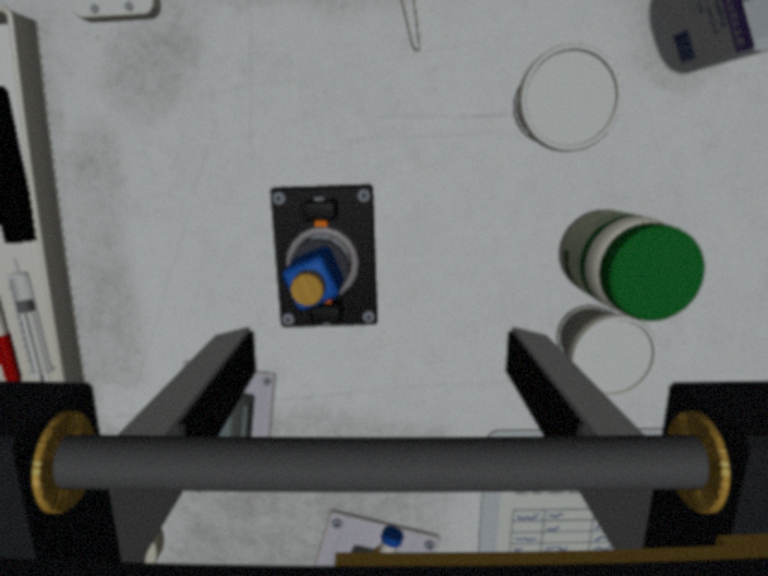

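>>> step_arm(plan=[{"dx":-0.3,"dy":0,"dz":0,"rx":0,"ry":0,"rz":0,"claw":0},{"dx":-0.3,"dy":0,"dz":0,"rx":0,"ry":0,"rz":0,"claw":0},{"dx":-0.3,"dy":0,"dz":0,"rx":0,"ry":0,"rz":0,"claw":0},{"dx":-0.3,"dy":0,"dz":0,"rx":0,"ry":0,"rz":0,"claw":0},{"dx":-0.3,"dy":0,"dz":0,"rx":0,"ry":0,"rz":0,"claw":0},{"dx":-0.3,"dy":0,"dz":0,"rx":0,"ry":0,"rz":0,"claw":0},{"dx":-0.3,"dy":0,"dz":0,"rx":0,"ry":0,"rz":0,"claw":0},{"dx":-0.3,"dy":0,"dz":0,"rx":0,"ry":0,"rz":0,"claw":0},{"dx":-0.3,"dy":0.1,"dz":0,"rx":0,"ry":0,"rz":0,"claw":0},{"dx":0,"dy":0,"dz":0,"rx":0,"ry":0,"rz":0,"claw":0}])

```text
time_s: 2.35
ee_pos: [0.56, -0.2729, 0.2219]
eef_rot: [-3.141, 0.0, 1.568]
force: [-0.5, -0.1, -0.5]
grip_width: 0.094
grip_force: 0.0
```

```bash
sed -i 's/pics\/w2/pics\/w3/' c.py; python3 c.py
```

```text
grip top ((508.2017822265625, -0.683685302734375), (28.596176147460938, 27.831188201904297), 23.5529842376709) brass ((508.6514892578125, -0.5519353151321411), 9.428089141845703) [5.08780334e-01 3.78866032e-04 1.06687961e-01]
[ 0.55996646 -0.27290588  0.22185408] [-3.14122746e+00  1.65339189e-04  1.56802882e+00] 2.35
valve_block {'rect': [185.7, 128.9, 293.0, 243.7], 'score': 0.73}
valve_block {'rect': [80.2, 0.3, 159.8, 83.4], 'score': 0.63}
nipple_seat {'rect': [200.4, 146.8, 272.6, 244.4], 'score': 0.96}
nipple_seat {'rect': [75.9, 0.0, 136.1, 71.1], 'score': 0.89}
((539.7691650390625, -289.3193664550781), (110.26704406738281, 100.03356170654297), 74.1828842163086) 3930 [4.23569563e-05 3.10836872e-01 3.37862492e-01]
```

View pics/w3.png

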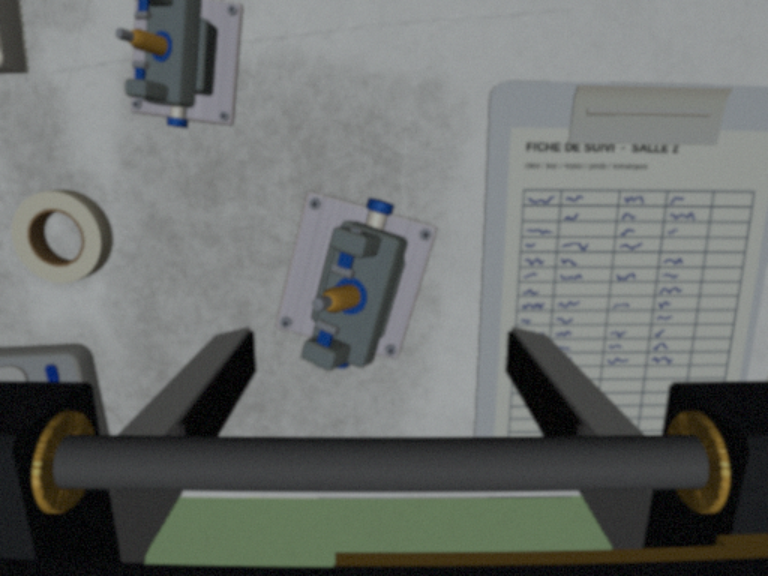

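```bash
cat > d.py <<'E'
from h import *
from scipy.optimize import least_squares
p=dict(np.load('/tmp/w2.npz'));X=world(p,p['T'])
c=np.array([.53977,-.28932,0]);th=np.radians(74.18-90);x=np.array([np.cos(th),np.sin(th),0]);y=np.array([-x[1],x[0],0]);z=np.array([0,0,1.])
a=.44;n=np.cos(a)*z-np.sin(a)*x;u=np.cos(a)*x+np.sin(a)*z   # tilted axes
B=(X-c)@np.stack([x,y,z],1)
box=(abs(B[...,0])<.07)&(abs(B[...,1])<.06)&(B[...,2]>.02)&(B[...,2]<.12)
h=cv2.cvtColor(p['img'],cv2.COLOR_RGB2HSV)
br=box&(h[...,0]>8)&(h[...,0]<28)&(h[...,1]>90)
P=X[br];print(len(P))
s0=c+.058*z
L=lambda P:(P-s0)@np.stack([u,y,n],1)
Q=L(P);print('brass loc',np.percentile(Q,[3,50,97],axis=0))
k=(Q[:,2]>.003)&(Q[:,2]<.026)
f=lambda v:np.hypot(Q[k,0]-v[0],Q[k,1]-v[1])-.008
r=least_squares(f,[0,0],loss='soft_l1',f_scale=.001);print('axis offset u,y',r.x,np.std(f(r.x)))
# free direction
g=lambda v:np.hypot(Q[k,0]-v[0]-v[2]*(Q[k,2]-.015),Q[k,1]-v[1]-v[3]*(Q[k,2]-.015))-.008
r=least_squares(g,[0,0,0,0],loss='soft_l1',f_scale=.001);print('free',r.x)
# tilted plane & posts
gr=box&(h[...,1]<80);G=L(X[gr])
hist,e=np.histogram(G[:,2],bins=np.arange(-.03,.06,.002));print(list(zip(np.round(e,3),hist)))
t=G[(abs(G[:,2]-.026)<.005)]
for s in(-1,1):
    q=t[(t[:,1]*s>.02)];print('post',s,len(q),np.percentile(q,[3,50,97],axis=0))
bl=box&(h[...,0]>100)&(h[...,0]<130)&(h[...,1]>120);G=L(X[bl]);G=G[(np.abs(G[:,1])<.02)];print('blue ring',np.percentile(G,[3,50,97],axis=0))
E
python3 d.py
```

```text
283
brass loc [[-0.00175815 -0.00355929  0.00483623]
 [ 0.00533924  0.00389124  0.0236277 ]
 [ 0.00842094  0.00776392  0.03180845]]
axis offset u,y [ 0.00030387 -0.00010687] 0.0003468010712083611
free [ 0.00031663 -0.00011671 -0.00887303  0.00274613]
[(np.float64(-0.03), np.int64(62)), (np.float64(-0.028), np.int64(76)), (np.float64(-0.026), np.int64(73)), (np.float64(-0.024), np.int64(10)), (np.float64(-0.022), np.int64(0)), (np.float64(-0.02), np.int64(0)), (np.float64(-0.018), np.int64(39)), (np.float64(-0.016), np.int64(68)), (np.float64(-0.014), np.int64(65)), (np.float64(-0.012), np.int64(77)), (np.float64(-0.01), np.int64(77)), (np.float64(-0.008), np.int64(195)), (np.float64(-0.006), np.int64(102)), (np.float64(-0.004), np.int64(133)), (np.float64(-0.002), np.int64(370)), (np.float64(0.0), np.int64(1343)), (np.float64(0.002), np.int64(82)), (np.float64(0.004), np.int64(28)), (np.float64(0.006), np.int64(43)), (np.float64(0.008), np.int64(35)), (np.float64(0.01), np.int64(33)), (np.float64(0.012), np.int64(31)), (np.float64(0.014), np.int64(37)), (np.float64(0.016), np.int64(4
[... 380 characters left out ...]
4(12)), (np.float64(0.04), np.int64(17)), (np.float64(0.042), np.int64(52)), (np.float64(0.044), np.int64(1)), (np.float64(0.046), np.int64(0)), (np.float64(0.048), np.int64(0)), (np.float64(0.05), np.int64(0)), (np.float64(0.052), np.int64(0)), (np.float64(0.054), np.int64(0)), (np.float64(0.056), np.int64(0))]
post -1 350 [[-0.00917465 -0.04315681  0.02154586]
 [ 0.00258216 -0.03579317  0.02645543]
 [ 0.01246471 -0.03005473  0.02798711]]
post 1 423 [[-0.00925688  0.02077077  0.02153758]
 [ 0.00212057  0.03817611  0.02636777]
 [ 0.01230534  0.04473889  0.02783531]]
blue ring [[-0.0086399  -0.01114873  0.00039537]
 [ 0.00628828  0.00503012  0.00157658]
 [ 0.01229692  0.01157135  0.00287534]]
```

>>> step_arm(plan=[{"dx":0.3,"dy":0,"dz":0,"rx":0,"ry":0,"rz":0,"claw":0},{"dx":0.3,"dy":0,"dz":0,"rx":0,"ry":0,"rz":0,"claw":0},{"dx":0.3,"dy":-0.1,"dz":0,"rx":0,"ry":0,"rz":0,"claw":0},{"dx":0.3,"dy":-0.1,"dz":0,"rx":0,"ry":0,"rz":0,"claw":0},{"dx":0.3,"dy":-0.1,"dz":0,"rx":0,"ry":0,"rz":0,"claw":0},{"dx":0.3,"dy":-0.1,"dz":0,"rx":0,"ry":0,"rz":0,"claw":0},{"dx":0.3,"dy":-0.1,"dz":0,"rx":0,"ry":0,"rz":-0.087,"claw":0},{"dx":0.3,"dy":0,"dz":0,"rx":0,"ry":0,"rz":-0.087,"claw":0},{"dx":0.3,"dy":0,"dz":0,"rx":0,"ry":0,"rz":-0.087,"claw":0},{"dx":0,"dy":0,"dz":0,"rx":0,"ry":0,"rz":0,"claw":0}])

```text
time_s: 3.5
ee_pos: [0.4967, 0.002, 0.2229]
eef_rot: [3.141, -0.0, 1.989]
force: [1.5, -0.0, -1.0]
grip_width: 0.0938
grip_force: 0.0
```

```bash
cat > e.py <<'E'
from h import *
o=telemetry.get_obs();T=toolT(o);print(o['ee_pos'],o['eef_rot'],o['time_s']);p=viewer.camera('wrist');X=world(p,T)
hh=cv2.cvtColor(p['img'],cv2.COLOR_RGB2HSV);near=np.hypot(X[...,0]-.5085,X[...,1])<.03
bl=near&(hh[...,0]>100)&(hh[...,0]<130)&(hh[...,1]>120)&(X[...,2]>.088)&(X[...,2]<.097)
br=near&(hh[...,0]>10)&(hh[...,0]<28)&(hh[...,1]>80)&(X[...,2]>.1)
r=cv2.minAreaRect(X[bl][:,:2].astype(np.float32)*1000);b=cv2.minEnclosingCircle(X[br][:,:2].astype(np.float32)*1000);print('grip top',r,'brass',b,X[br].mean(0))
c=(np.array(r[0])/2+np.array(b[0])/2)/1000
print('delta tool',T[:3,:3].T@(np.array([c[0],c[1],.067])-T[:3,3]),'c',c)
E
python3 e.py
```

```text
[0.49667382 0.00196855 0.22288933] [ 3.14090385e+00 -1.50500813e-04  1.98924801e+00] 3.5
grip top ((508.2762145996094, -0.6482696533203125), (27.800853729248047, 27.928693771362305), 23.007917404174805) brass ((504.2313232421875, 10.06292724609375), 21.334238052368164) [0.5002543  0.01858982 0.28220828]
delta tool [-0.00141376  0.00975889  0.15589588] c [0.50625377 0.00470733]
```

>>> step_arm(plan=[{"dx":-0.07,"dy":0.097,"dz":0.1,"rx":0,"ry":0,"rz":0.004,"claw":0},{"dx":0,"dy":0,"dz":0.25,"rx":0,"ry":0,"rz":0.004,"claw":0},{"dx":0,"dy":0,"dz":0.25,"rx":0,"ry":0,"rz":0,"claw":0},{"dx":0,"dy":0,"dz":0.25,"rx":0,"ry":0,"rz":0,"claw":0},{"dx":0,"dy":0,"dz":0.25,"rx":0,"ry":0,"rz":0,"claw":0},{"dx":0,"dy":0,"dz":0.25,"rx":0,"ry":0,"rz":0,"claw":0},{"dx":0,"dy":0,"dz":0.15,"rx":0,"ry":0,"rz":0,"claw":0},{"dx":0,"dy":0,"dz":0.05,"rx":0,"ry":0,"rz":0,"claw":0},{"dx":0,"dy":0,"dz":0,"rx":0,"ry":0,"rz":0,"claw":0},{"dx":0,"dy":0,"dz":0,"rx":0,"ry":0,"rz":0,"claw":0}])

```text
time_s: 4.55
ee_pos: [0.5099, -0.0041, 0.0683]
eef_rot: [3.141, 0.001, 1.968]
force: [0.5, 0.5, 0.6]
grip_width: 0.0942
grip_force: 0.0
```

>>> step_arm(grip_force=55, plan=[{"dx":0.039,"dy":0,"dz":0.01,"rx":0,"ry":0,"rz":0.01,"claw":0},{"dx":0,"dy":0,"dz":0,"rx":0,"ry":0,"rz":0,"claw":0},{"dx":0,"dy":0,"dz":0,"rx":0,"ry":0,"rz":0,"claw":0.4},{"dx":0,"dy":0,"dz":0,"rx":0,"ry":0,"rz":0,"claw":0.6},{"dx":0,"dy":0,"dz":0,"rx":0,"ry":0,"rz":0,"claw":1},{"dx":0,"dy":0,"dz":0,"rx":0,"ry":0,"rz":0,"claw":1},{"dx":0,"dy":0,"dz":0,"rx":0,"ry":0,"rz":0,"claw":1},{"dx":0,"dy":0,"dz":0,"rx":0,"ry":0,"rz":0,"claw":1},{"dx":0,"dy":0,"dz":0,"rx":0,"ry":0,"rz":0,"claw":1},{"dx":0,"dy":0,"dz":0,"rx":0,"ry":0,"rz":0,"claw":1}])

```text
time_s: 5.55
ee_pos: [0.508, -0.0004, 0.0665]
eef_rot: [3.142, 0.0, 1.953]
force: [-0.4, 0.5, -0.2]
grip_width: 0.0332
grip_force: 0.0
```

>>> step_arm(grip_force=55, plan=[{"dx":0,"dy":0,"dz":0,"rx":0,"ry":0,"rz":0,"claw":1},{"dx":0,"dy":0,"dz":0,"rx":0,"ry":0,"rz":0,"claw":1},{"dx":0,"dy":0,"dz":0,"rx":0,"ry":0,"rz":0,"claw":1},{"dx":0,"dy":0,"dz":0,"rx":0,"ry":0,"rz":0,"claw":1}])

```text
time_s: 5.95
ee_pos: [0.508, -0.0004, 0.0664]
eef_rot: [-3.142, -0.0, 1.952]
force: [0.2, 0.1, -0.9]
grip_width: 0.0277
grip_force: 54.9
```

>>> step_arm(plan=[{"dx":0,"dy":0,"dz":-0.04,"rx":0,"ry":0,"rz":0,"claw":1},{"dx":0,"dy":0,"dz":-0.04,"rx":0,"ry":0,"rz":0,"claw":1},{"dx":0,"dy":0,"dz":-0.04,"rx":0,"ry":0,"rz":0,"claw":1},{"dx":0,"dy":0,"dz":-0.04,"rx":0,"ry":0,"rz":0,"claw":1},{"dx":0,"dy":0,"dz":-0.04,"rx":0,"ry":0,"rz":0,"claw":1},{"dx":0,"dy":0,"dz":-0.1,"rx":0,"ry":0,"rz":0,"claw":1},{"dx":0,"dy":0,"dz":-0.2,"rx":0,"ry":0,"rz":0,"claw":1},{"dx":0,"dy":0,"dz":-0.3,"rx":0,"ry":0,"rz":0,"claw":1},{"dx":0,"dy":0,"dz":-0.3,"rx":0,"ry":0,"rz":0,"claw":1},{"dx":0,"dy":0,"dz":-0.3,"rx":0,"ry":0,"rz":0,"claw":1}])

```text
time_s: 6.95
ee_pos: [0.5078, -0.0003, 0.2084]
eef_rot: [3.141, 0.0, 1.953]
force: [0.5, -0.1, -1.1]
grip_width: 0.0279
grip_force: 54.9
```

```bash
cat > f.py <<'E'
from h import *
import sys
o=telemetry.get_obs();T=toolT(o);p=viewer.camera('side');X=world(p);q=viewer.camera('wrist')
np.savez('/tmp/s3',T=T,**p)
print(o['time_s'],o['ee_pos'],o['eef_rot'],o['grip_width'],o['force'])
S=cv2.resize(p['img'][150:250,225:345],(400,300),interpolation=cv2.INTER_CUBIC);W=cv2.resize(q['img'],(400,300))
cv2.imwrite('pics/%s.png'%sys.argv[1],np.hstack([S,W])[...,::-1])
hs=cv2.cvtColor(p['img'],cv2.COLOR_RGB2HSV);g=(X-T[:3,3])@T[:3,:3]
bl=(hs[...,0]>100)&(hs[...,0]<130)&(hs[...,1]>120)&(np.linalg.norm(g,axis=-1)<.06)
print('blue in tool',np.percentile(g[bl],[2,50,98],axis=0) if bl.any() else 0)
# next motion
c=np.array([.53977,-.28932,0]);th=np.radians(74.18-90);x=np.array([np.cos(th),np.sin(th),0]);y=np.array([-x[1],x[0],0]);z=np.array([0,0,1.])
a=.44;n=np.cos(a)*z-np.sin(a)*x;u=np.cos(a)*x+np.sin(a)*z
seat=c+.058*z+.0003*u
R=T[:3,:3]
ax=np.cross(R[:,2],-n);s=np.linalg.norm(ax);ang=np.arctan2(s,R[:,2]@-n)
rv=R.T@(ax/s*ang);print('rot tool units',rv/np.radians(90),'deg',np.degrees(ang))
off=float(sys.argv[2]);d=float(sys.argv[3])   # TCP below grip centre; mouth distance
tgt=seat+n*(d+.062-off);print('target',tgt,'delta tool units',R.T@(tgt-T[:3,3])/.1)
l=T[:3,3]-seat;print('tcp in seat frame u,y,n',l@u,l@y,l@n,'mouth',l@n-.062+off)
E
python3 f.py lift 0.0035 0.07
```

```text
6.95 [ 5.07789571e-01 -3.34375450e-04  2.08439558e-01] [3.14112662e+00 2.33587833e-04 1.95250192e+00] 0.027895908730239494 [ 0.53157054 -0.05617775 -1.10802103]
blue in tool [[-0.01642923 -0.01699091 -0.02579436]
 [-0.01363366 -0.00522611 -0.00733923]
 [-0.00765764  0.01156667  0.0155387 ]]
rot tool units [-2.21367144e-01 -1.71106280e-01 -5.58597783e-21] deg 25.18083097368856
target [ 0.48737106 -0.27447284  0.17438837] delta tool units [-2.46794958 -1.21082522  0.34052412]
tcp in seat frame u,y,n -0.035338520308509785 0.26932130464834797 0.18277263650222314 mouth 0.12427263650222314
```

View pics/lift.png

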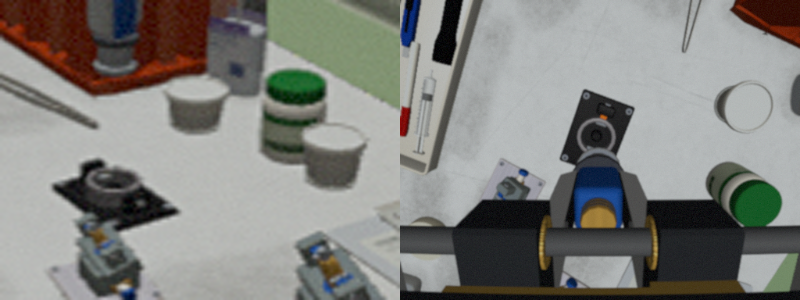

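>>> step_arm(plan=[{"dx":-0.3,"dy":-0.15,"dz":0,"rx":0,"ry":0,"rz":0,"claw":1},{"dx":-0.3,"dy":-0.15,"dz":0,"rx":0,"ry":0,"rz":0,"claw":1},{"dx":-0.3,"dy":-0.15,"dz":0,"rx":0,"ry":0,"rz":0,"claw":1},{"dx":-0.3,"dy":-0.15,"dz":0,"rx":0,"ry":0,"rz":0,"claw":1},{"dx":-0.3,"dy":-0.15,"dz":0,"rx":0,"ry":0,"rz":0,"claw":1},{"dx":-0.3,"dy":-0.15,"dz":0,"rx":0,"ry":0,"rz":0,"claw":1},{"dx":-0.3,"dy":-0.15,"dz":0,"rx":0,"ry":0,"rz":0,"claw":1},{"dx":-0.3,"dy":-0.15,"dz":0,"rx":0,"ry":0,"rz":0,"claw":1},{"dx":-0.07,"dy":0,"dz":0,"rx":0,"ry":0,"rz":0,"claw":1},{"dx":0,"dy":0,"dz":0,"rx":0,"ry":0,"rz":0,"claw":1}])

```text
time_s: 8.05
ee_pos: [0.4884, -0.2747, 0.2058]
eef_rot: [-3.141, -0.001, 1.951]
force: [0.4, 0.4, -2.0]
grip_width: 0.0279
grip_force: 54.9
```

>>> step_arm(plan=[{"dx":0,"dy":0,"dz":0,"rx":-0.0442,"ry":-0.0342,"rz":0,"claw":1},{"dx":0,"dy":0,"dz":0,"rx":-0.0443,"ry":-0.0342,"rz":0,"claw":1},{"dx":0,"dy":0,"dz":0,"rx":-0.0443,"ry":-0.0342,"rz":0,"claw":1},{"dx":0,"dy":0,"dz":0,"rx":-0.0443,"ry":-0.0342,"rz":0,"claw":1},{"dx":0,"dy":0,"dz":0,"rx":-0.0443,"ry":-0.0342,"rz":0,"claw":1},{"dx":0,"dy":0,"dz":0,"rx":0,"ry":0,"rz":0,"claw":1},{"dx":0,"dy":0,"dz":0,"rx":0,"ry":0,"rz":0,"claw":1}])

```text
time_s: 8.75
ee_pos: [0.4887, -0.2735, 0.2067]
eef_rot: [2.787, 0.262, 1.906]
force: [-0.3, -0.4, -1.4]
grip_width: 0.0278
grip_force: 54.9
```

```bash
python3 f.py tilt 0.0035 0.055
```

```text
8.75 [ 0.48869426 -0.27345122  0.20669232] [2.78699447 0.2616548  1.90613738] 0.02776149418662046 [-0.27299752 -0.43861715 -1.42619727]
blue in tool [[-0.01656529 -0.01532203 -0.02747339]
 [-0.01425678 -0.00506491 -0.00948567]
 [-0.00845879  0.01103872  0.01376385]]
rot tool units [-1.05456088e-03 -1.36906446e-03  6.47890048e-19] deg 0.15553177449351677
target [ 0.49351815 -0.27621461  0.1608171 ] delta tool units [ 0.07812866 -0.12344332  0.43840836]
tcp in seat frame u,y,n 0.014659364335764194 0.0013436423254551957 0.15730342437190928 mouth 0.09880342437190928
```

>>> step_arm(plan=[{"dx":0.078,"dy":-0.123,"dz":0,"rx":-0.001,"ry":-0.0014,"rz":0,"claw":1},{"dx":0,"dy":0,"dz":0.15,"rx":0,"ry":0,"rz":0,"claw":1},{"dx":0,"dy":0,"dz":0.15,"rx":0,"ry":0,"rz":0,"claw":1},{"dx":0,"dy":0,"dz":0.14,"rx":0,"ry":0,"rz":0,"claw":1},{"dx":0,"dy":0,"dz":0,"rx":0,"ry":0,"rz":0,"claw":1},{"dx":0,"dy":0,"dz":0,"rx":0,"ry":0,"rz":0,"claw":1}])

```text
time_s: 9.45
ee_pos: [0.4939, -0.277, 0.1604]
eef_rot: [2.784, 0.264, 1.905]
force: [0.1, -0.4, -1.3]
grip_width: 0.028
grip_force: 54.9
```

```bash
sed -i 's/p.\[.img.\]\[150:250,225:345\]/p["img"][180:280,270:390]/' f.py; python3 f.py near 0.0035 0.035
```

```text
9.45 [ 0.49392978 -0.27703738  0.16044195] [2.78422526 0.26437696 1.90467877] 0.028012364622618285 [ 0.09245348 -0.43544605 -1.30166975]
blue in tool [[-0.01664226 -0.01500915 -0.03841467]
 [-0.01421976 -0.00403998 -0.00964667]
 [-0.00524629  0.01265542  0.01518733]]
rot tool units [ 4.66795690e-04  5.67867176e-04 -7.15394635e-18] deg 0.06615895929653111
target [ 0.50171427 -0.27853697  0.14272206] delta tool units [0.00800346 0.00083659 0.19395715]
tcp in seat frame u,y,n 0.0004014631090076822 -0.0006793872307349458 0.11289635506186664 mouth 0.054396355061866644
```

View pics/near.png

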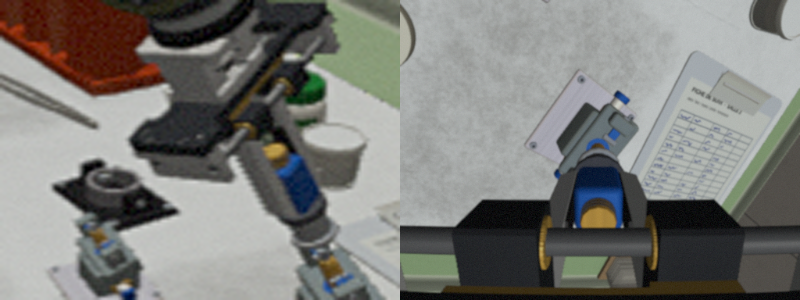

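>>> step_arm(plan=[{"dx":0.008,"dy":0,"dz":0.04,"rx":0,"ry":0,"rz":0,"claw":1},{"dx":0,"dy":0,"dz":0.04,"rx":0,"ry":0,"rz":0,"claw":1},{"dx":0,"dy":0,"dz":0.04,"rx":0,"ry":0,"rz":0,"claw":1},{"dx":0,"dy":0,"dz":0.04,"rx":0,"ry":0,"rz":0,"claw":1},{"dx":0,"dy":0,"dz":0.04,"rx":0,"ry":0,"rz":0,"claw":1},{"dx":0,"dy":0,"dz":0.04,"rx":0,"ry":0,"rz":0,"claw":1},{"dx":0,"dy":0,"dz":0.04,"rx":0,"ry":0,"rz":0,"claw":1},{"dx":0,"dy":0,"dz":0,"rx":0,"ry":0,"rz":0,"claw":1}])

```text
time_s: 10.35
ee_pos: [0.505, -0.2796, 0.1343]
eef_rot: [2.784, 0.264, 1.904]
force: [0.2, -0.2, -1.3]
grip_width: 0.0281
grip_force: 54.9
```

```bash
python3 f.py n2 0.0035 0.0
```

```text
10.35 [ 0.504971   -0.2796232   0.13432743] [2.78419491 0.26441401 1.90432009] 0.028112115590523304 [ 0.20197321 -0.18836922 -1.25093076]
blue in tool [[-0.01706902 -0.01515949 -0.0287569 ]
 [-0.0143582  -0.00416701 -0.01058683]
 [-0.00618558  0.01195345  0.01327009]]
rot tool units [ 4.26635995e-04  6.66926268e-04 -2.28357659e-18] deg 0.07125413840791366
target [ 0.51605749 -0.28260109  0.11105575] delta tool units [-0.00137398  0.00452877  0.2594465 ]
tcp in seat frame u,y,n -0.00047276391747270963 -0.0001572526601221882 0.08444418223922598 mouth 0.02594418223922598
```

>>> step_arm(plan=[{"dx":0,"dy":0.0045,"dz":0.03,"rx":0,"ry":0,"rz":0,"claw":1},{"dx":0,"dy":0,"dz":0.03,"rx":0,"ry":0,"rz":0,"claw":1},{"dx":0,"dy":0,"dz":0.03,"rx":0,"ry":0,"rz":0,"claw":1},{"dx":0,"dy":0,"dz":0.03,"rx":0,"ry":0,"rz":0,"claw":1}])

```text
time_s: 10.85
ee_pos: [0.5108, -0.2812, 0.125]
eef_rot: [2.783, 0.266, 1.904]
force: [-3.8, 2.3, 5.9]
grip_width: 0.0275
grip_force: 54.9
```

>>> step_arm(plan=[{"dx":0,"dy":0,"dz":0.03,"rx":0,"ry":0,"rz":0,"claw":1},{"dx":0,"dy":0,"dz":0.03,"rx":0,"ry":0,"rz":0,"claw":1},{"dx":0,"dy":0,"dz":0,"rx":0,"ry":0,"rz":0,"claw":1}])

```text
time_s: 11.15
ee_pos: [0.5129, -0.2816, 0.1186]
eef_rot: [2.784, 0.265, 1.904]
force: [-1.2, 0.9, 2.3]
grip_width: 0.0277
grip_force: 54.9
```

```bash
python3 f.py n3 0.0035 0.0
```

```text
11.15 [ 0.51294052 -0.28161639  0.11860246] [2.78369216 0.26497378 1.90420726] 0.027686216862377502 [-1.15567487  0.94531315  2.29596273]
blue in tool [[-0.01771115 -0.01527161 -0.02786563]
 [-0.01429743 -0.00417173 -0.00996858]
 [-0.00561456  0.01100984  0.02787651]]
rot tool units [ 7.27830477e-04  1.02506090e-03 -3.44423454e-18] deg 0.11314568096763454
target [ 0.51605749 -0.28260109  0.11105575] delta tool units [ 0.00093874 -0.00273511  0.08219139]
tcp in seat frame u,y,n 0.00025829957727075765 9.767441154689406e-05 0.06671958709628784 mouth 0.008219587096287836
```

>>> step_arm(plan=[{"dx":0,"dy":0,"dz":0.02,"rx":0,"ry":0,"rz":0,"claw":1},{"dx":0,"dy":0,"dz":0.02,"rx":0,"ry":0,"rz":0,"claw":1},{"dx":0,"dy":0,"dz":0.02,"rx":0,"ry":0,"rz":0,"claw":1},{"dx":0,"dy":0,"dz":0,"rx":0,"ry":0,"rz":0,"claw":1}])

```text
time_s: 11.65
ee_pos: [0.5154, -0.2824, 0.1134]
eef_rot: [2.783, 0.265, 1.904]
force: [-4.6, 2.3, 6.2]
grip_width: 0.0276
grip_force: 54.9
```

>>> step_arm(plan=[{"dx":0,"dy":0,"dz":0.01,"rx":0,"ry":0,"rz":0,"claw":1},{"dx":0,"dy":0,"dz":0.01,"rx":0,"ry":0,"rz":0,"claw":1},{"dx":0,"dy":0,"dz":0,"rx":0,"ry":0,"rz":0,"claw":1}])

```text
time_s: 11.95
ee_pos: [0.5161, -0.2826, 0.1118]
eef_rot: [2.783, 0.265, 1.904]
force: [-4.6, 3.4, 7.2]
grip_width: 0.0276
grip_force: 54.9
```

```bash
python3 f.py n4 0.0035 0.0
```

```text
11.95 [ 0.51614565 -0.28261376  0.1117617 ] [2.78348911 0.26524768 1.90407972] 0.02757648331448434 [-4.57705127  3.44049584  7.15479854]
blue in tool [[-0.01775134 -0.01553506 -0.02746591]
 [-0.01453708 -0.00394396 -0.00965085]
 [-0.00488965  0.01210089  0.02589659]]
rot tool units [ 8.35840902e-04  1.21581628e-03 -4.71216877e-18] deg 0.13278703963355032
target [ 0.51605749 -0.28260109  0.11105575] delta tool units [ 0.00224446 -0.00309171  0.00600272]
tcp in seat frame u,y,n 0.0003805547539078477 1.1845929039532456e-05 0.059101105396739274 mouth 0.0006011053967392749
```

>>> step_arm(plan=[{"dx":0,"dy":0,"dz":0.01,"rx":0,"ry":0,"rz":0,"claw":1},{"dx":0,"dy":0,"dz":0,"rx":0,"ry":0,"rz":0,"claw":1}])

```text
time_s: 12.25
ee_pos: [0.5165, -0.2827, 0.1112]
eef_rot: [2.784, 0.265, 1.904]
force: [-8.3, 4.7, 10.4]
grip_width: 0.0279
grip_force: 54.9
```

>>> step_arm(plan=[{"dx":0,"dy":0,"dz":0.01,"rx":0,"ry":0,"rz":0,"claw":1},{"dx":0,"dy":0,"dz":0,"rx":0,"ry":0,"rz":0,"claw":1}])

```text
time_s: 12.45
ee_pos: [0.5166, -0.2828, 0.1111]
eef_rot: [2.784, 0.265, 1.905]
force: [-21.6, 9.6, 26.7]
grip_width: 0.0281
grip_force: 54.9
```

>>> step_arm(plan=[{"dx":0,"dy":0,"dz":-0.003,"rx":0,"ry":0,"rz":0,"claw":1},{"dx":0,"dy":0,"dz":0,"rx":0,"ry":0,"rz":0,"claw":1},{"dx":0,"dy":0,"dz":0,"rx":0,"ry":0,"rz":0,"claw":1},{"dx":0,"dy":0,"dz":0,"rx":0,"ry":0,"rz":0,"claw":1},{"dx":0,"dy":0,"dz":0,"rx":0,"ry":0,"rz":0,"claw":1},{"dx":0,"dy":0,"dz":0,"rx":0,"ry":0,"rz":0,"claw":1}])

```text
time_s: 13.05
ee_pos: [0.5165, -0.2828, 0.1111]
eef_rot: [2.784, 0.265, 1.904]
force: [-16.8, 8.0, 21.1]
grip_width: 0.0277
grip_force: 54.9
```

```bash
python3 f.py end 0.0035 0.0
```

```text
13.05 [ 0.51653226 -0.28277697  0.11112728] [2.78355205 0.26529591 1.90440586] 0.027737397035171925 [-16.7655592    8.02121361  21.10533308]
blue in tool [[-0.01724125 -0.01514849 -0.02736313]
 [-0.0141493  -0.0042981  -0.00881577]
 [-0.00635034  0.01090345  0.02652529]]
rot tool units [8.49835222e-04 1.17461298e-03 1.76252340e-19] deg 0.1304824813881088
target [ 0.51605749 -0.28260109  0.11105575] delta tool units [ 0.00329144 -0.00360847 -0.00151365]
tcp in seat frame u,y,n 0.0004871267104829481 -3.9779319962968596e-05 0.05834972450677476 mouth -0.0001502754932252398
```

View pics/end.png

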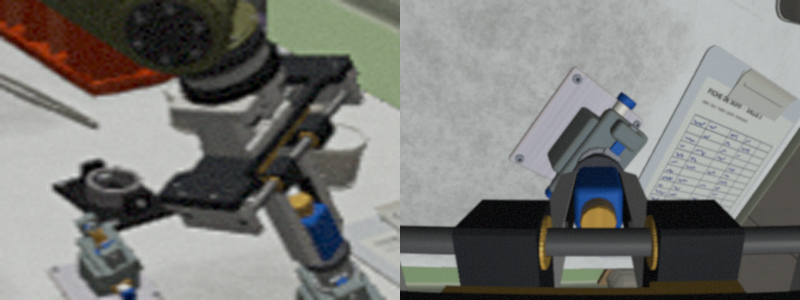

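The coupler is seated between the clip posts, with the mouth on the seat (about -0.15 mm). It is held with roughly 28 N along the axis.

```bash
python3 -c "from station import hand_in;print(hand_in())"
```

```text
the job is handed in; nothing more can be done
None
```

I pulled the vent coupler from its parking socket, pressed it onto the larger valve block's nipple past the clips, and handed in still gripping it against the seat with about 28 N. The snap and open valve are inferred from force and position, as the clip and pin joints can't be read directly.

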